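# Close a denture flask and clamp it to the set force

### The job

Close the denture flask: put the loose brass cover down flush on the flask's two pins, swing the blue clamp arm in over it until it is against its stop, then turn the black knob clockwise until the red tab pops up so far that the green band below it shows. Stop there, before the clamp's spring goes solid (about an eighth of a turn further), let go, and leave the bottle, the jar, the bur block and the jaw model where they stand.

Things in the scene. Friction and masses are not known exactly. Their poses are not given: they have to be found in the camera images.
- press_seat (a point): Centre of the rim of the open aluminium flask (110 mm along this point's x, 76 mm in y; a pink jaw inside), rim 44 mm above the bench. Two steel pins, 8 mm thick, 12 mm high, coned, stand on the rim at x = +43 and -43 mm. Fixed on a grey base plate 10 mm thick, 150 mm in x, y from -60 to +155 mm.
- pivot (a point): Point on the clamp arm's vertical pivot axis at the arm's top face, 120 mm above the bench, 125 mm from the flask's centre towards press_seat's +y. Post under it 28 mm thick. The blue arm is 32 mm wide, 16 mm thick (104 to 120 mm above the bench) and reaches 133 mm from the pivot.
- swing (a joint): Clamp arm angle, rad: 0 = against its stop, knob and pad right over the flask's centre; grows as it swings out anticlockwise seen from above (to press_seat's +x side), up to 1.9. Stays where left (light friction). Close it by moving the knob clockwise round the pivot; if the knob is gripped, turn the hand along with the arm, or the knob gets turned.
- knob_grip (a point): Centre of the round black knob, 40 mm in diameter and 26 mm high, 144 mm above the bench (knob from 131 to 157 mm), on a thin stem on top of the arm's free end, 125 mm from the pivot axis. Its axis is vertical; it turns but does not rise or sink.
- knob (a joint): Knob turn, rad: grows clockwise seen from above, lowering the pad 2.2 mm per rad; 0 = undone, stop at 5.2; stays where left, starts at 0 to 1.0. With the cover seated the pad touches it at about 2.0, the green band shows from about 3.7 and the spring is solid from about 4.7.
- pad (a joint): How far the steel pad (24 mm disc under the arm's free end, on the knob's axis) is pushed up against its spring, m: 0 = free, 0.0062 = solid; more than 0.0058 counts as solid. It gives at 10 N, then 1 N per mm. Its face is 84.5 mm above the bench when the knob is at 0 and the pad is free.
- tab_top (a point): Centre of the top face of the red indicator tab (18 x 9 mm), which moves up and down in a slot in the arm, 43 mm from the pivot, 82 mm from the knob's axis. It sinks with the spindle (up to 5 mm below the arm's top face) until the set force, then pops up 4 mm per mm more spindle travel. From 10 mm above the arm's top face (130 mm above the bench) the green band under the red part shows; at 18.5 mm up the spring is solid.
- cover_mid (a point): Centre, half-way up, of the loose brass cover (0.3 kg), 36 mm high in all: a plate 110 mm (x) x 76 mm (y) x 8 mm with 11 mm holes at x = +43 and -43 mm, and a 30 x 30 mm boss 28 mm high in the middle of its top. Lies flat on the bench, boss up, left or right of the press; take it by the boss. Fits either way round. Seated, the boss's top is 80 mm above the bench.
- bottle_mid (a point): Amber bottle with a white cap, 48 mm thick, 115 mm high; this point is on its axis, 55 mm up. It stands about 115 mm from the cover's centre, beyond the end of the cover at its +x side, where a wide hand closing along the cover's x would hit it. Leave alone.
- jar_mid (a point): Centre of a pink jar with a white lid, 52 mm thick and 55 mm high, beside the press. Leave alone.
- burs_mid (a point): Centre of a red bur block, 90 x 60 mm, 49 mm high with its burs, on the other side of the press from the cover. Leave alone.
- model_mid (a point): Centre of a loose practice jaw model, plaster and pink, about 66 x 66 mm, 50 mm high, between the robot and the press. Leave alone.
Mind the look-alikes: they are no part of the job. What is shaped like the part that bears cover_mid but purple or turquoise is not meant.

How it is judged:
On the way, in this order (a step that is already met when the one before it is completed fails the run):
1. the cover is seated flush on the flask's pins (horizontal distance between cover_mid and press_seat below 0.004 m and z of cover_mid in the frame of press_seat between 0.0155 and 0.0205 m and angle between the x axis of cover_mid and the x axis of press_seat, either way round below 0.08 rad), for 0.2 s.
2. the clamp arm is swung in against its stop over the cover (all of step 1 and value of joint swing below 0.08 rad), for 0.2 s.
3. the knob is tightened until the tab's green band shows (all of step 2 and z of tab_top in the frame of pivot above 0.01 m), for 0.2 s.
At the end, for the whole second after the job is handed in: Cover on the pins (centre within 4 mm, flat on the rim within 2.5 mm, turned under 0.08 rad, either way round); arm within 0.08 rad of its stop; tab at least 10 mm up (green band showing) with the pad pressed in at least 3 mm; knob still (all of step 3 and value of joint pad above 0.003 m and velocity of joint knob between -0.05 and 0.05 rad/s); the robot touches nothing.
It fails at once if the clamp is overtightened: the pad's spring is driven almost solid (more than 5.8 mm) (value of joint pad above 0.0058 m).
It fails at once if the amber bottle is moved by more than 20 mm or tipped over (distance of bottle_mid from where it was at the start of the episode above 0.02 m).
It fails at once if the pink jar is moved by more than 20 mm or tipped over (distance of jar_mid from where it was at the start of the episode above 0.02 m).
It fails at once if the red bur block is moved by more than 20 mm or tipped over (distance of burs_mid from where it was at the start of the episode above 0.02 m).
It fails at once if the practice jaw model is moved by more than 20 mm or tipped over (distance of model_mid from where it was at the start of the episode above 0.02 m).
It also fails if it takes over 72 s, if anything falls off the work surface, if the arm or the gripper's body presses on something with over 40 N, if the wrist force passes 120 N, or if a joint passes its speed limit or range.

### The arm

A 7-joint arm with a two-finger parallel gripper is mounted at the origin on the work surface. World frame = base frame: x ahead of the robot, y to its left, z up, the work surface at z = 0. Lengths are in m, angles in rad, forces in N, time in s.
With the tool pointing down it reaches from about 0.425 to 1.025 m from the base axis. Payload 9.4 kg.
Tool frame: the origin (TCP) lies midway between the tips of the shut fingers; the grasp point (between the pads) lies 19 mm behind it; z points along the fingers, y is the line along which they close (so a half turn about z gives the same grasp; the last joint's range is limited). The gripper opens to 85 mm and grips with 20 to 120 N. Pads are 22 mm wide; open, the fingers measure 114 mm over their backs; the gripper's body (76 mm by 85 mm) begins 54 mm behind the grasp point. The pads swing forward as they close: fully open they stand 13 mm farther back than shut.
Start: joints at [-1.226, 0.599, -0.003, 1.599, 0.002, 0.943, -0.08], TCP at [0.297, 0.661, 0.231] pointing down, gripper open.
Joint ranges: [-2.57, 2.57], [-0.35, 1.97], [-1.29, 1.29], [0.11, 2.56], [-1.05, 4.19], [0.11, 1.86], [-2.63, 2.63]. Speed limits (rad/s): [2.22, 2.22, 3.01, 3.01, 3.14, 3.14, 3.14].

### API

Orientations are given as a 3x3 rotation matrix whose columns are the frame's x, y, z axes.
In Python, from station import read_state, snapshot, close_job, boxes_of, place_of gives the robot as it stands. The module is installed in compiled form; this text tells all that it offers.
- The arm moves only by the tool servo_tool, never from a script. Its argument "steps" is one flat list of numbers, 7 for each row, row after row: the turn, a rotation vector about the tool's x, y, z in degrees, then the shift along the tool's x, y, z in mm, then the finger opening in mm, from 0 to 85.4. A call has 1 to 12 rows; each row is the pose to reach, as a shift and turn from the pose commanded when the call began, along the tool's axes at that moment; what a row does not reach only later rows make up. A row lasts 1/8 s, in which the tool goes at most 62.5 mm and 10.7 degrees, less where a joint would pass 70% of its speed; a pose out of reach is approached as far as the arm can. A call with a gripper value outside its range is refused whole. The fingers move at their own pace and stop on an object; "force" is the grip in N (left out, the last holds). Time passes only in rows, so rows that repeat a pose let the fingers close. It gives the time, the measured TCP pose, the force, the opening and the grip force at its end, in the units of the state.
- read_state(): the state, without advancing time (a new reading comes with each control period).
- snapshot(name): name is "scene" or "side" or "wrist"; returns a dict with "color" (480x640x3 uint8, red, green, blue), "camera_matrix" (3x3 intrinsics, pixels), "rvec" (rotation vector, rad) and "tvec" (3), from world to camera coordinates, as OpenCV has them. Camera axes: x right, y down, z forward; pixel columns grow to the right and rows downward; lengths in m; the calibration is good to about 2 mm. A picture is of the moment at which its call begins. There is no depth.
- close_job(): hands the job in; it is judged then, once.
Trained networks look in a picture, given as the dict that the camera call returned (one of the last four; its "shot" number tells which), for a name from the list of things; names that differ only in an ending like _2 or _b are one class to them, and where a whole thing is asked for, a point or a joint stands for the part that bears it (a point fixed in the world has none). Each returns a list of dicts, best first, with "confidence" (0 to 1); they miss things now and then, are a little off and sometimes report something else, mostly with a low value. They report only what shows in the picture. A call takes as long as a camera call. They do not tell look-alikes from the thing itself.
- boxes_of(thing, picture): "position" ([column, row] in pixels, amid what is visible of it).
- place_of(thing, picture): "position" ([column, row] in pixels: a listed point, or the origin of a listed thing).
The state is a dict: "clock": time; "qpos": joint angles; "dq": joint speeds; "joint_torque": joint torques, N m; "tool_pos": TCP position; "eef_rot": TCP orientation; "ft_force": force on the tool from outside, world axes, zero at the start; "moment": the same for the moment, N m; "opening": finger opening in m; "grasp_force": force on a finger pad.
Only numpy, scipy, OpenCV 4.12 (cv2) and the standard library are available. Lean on these libraries where they do the work, as an engineer would, in place of code of your own. Each camera call takes 0.05 s, during which the arm holds its last target. There are 200 camera calls.

## Working session

There is one attempt and no reset: what is moved stays moved. The work goes in short steps, Python scripts to look and compute and a tool call to move; the robot and the scene stay as the last step left them, time stands still between calls to the robot, and variables do not carry over. Pictures are saved under pics/ and viewed, at most 10 in all, crops included, and the job is handed in when it is done.

Besides the shell and the picture viewer there is one more tool, called after ">>>" by a JSON object that holds its "method" and its "body". servo_tool: Moves the arm, as the interface text tells. Its arguments: {"type":"object","properties":{"steps":{"type":"array","items":{"type":"number"}},"force":{"type":"number"}},"required":["steps"]}

```bash
mkdir -p pics
cat > h.py <<'E'
import numpy as np, cv2
from station import *
def ray(s,p):
    R=cv2.Rodrigues(np.array(s["rvec"],float))[0]; t=np.array(s["tvec"],float).ravel()
    d=R.T@np.linalg.inv(np.array(s["camera_matrix"]))@np.array([p[0],p[1],1.]); return -R.T@t,d
def onz(s,p,z):
    c,d=ray(s,p); return c+d*(z-c[2])/d[2]
def tri(obs):
    A=np.zeros((3,3));b=np.zeros(3)
    for s,p in obs:
        c,d=ray(s,p);d=d/np.linalg.norm(d);M=np.eye(3)-np.outer(d,d);A+=M;b+=M@c
    return np.linalg.solve(A,b)
def proj(s,P):
    return cv2.projectPoints(np.array(P,float).reshape(-1,3),np.array(s["rvec"],float),np.array(s["tvec"],float),np.array(s["camera_matrix"],float),None)[0].reshape(-1,2)
def save(s,n): cv2.imwrite("pics/"+n,s["color"][:,:,::-1])
E
cat > a.py <<'E'
from h import *
np.set_printoptions(precision=4,suppress=True)
S={n:snapshot(n) for n in("scene","side","wrist")}
Z=dict(press_seat=.044,pivot=.12,knob_grip=.144,tab_top=.118,cover_mid=.018,bottle_mid=.055,jar_mid=.027,burs_mid=.025,model_mid=.025)
for n in S:
    save(S[n],f"a_{n}.png"); print(n,ray(S[n],[320,240])[0])
    for k,z in Z.items():
        for r in place_of(k,S[n])[:3]: print(k,np.round(r["position"]),round(r["confidence"],2),onz(S[n],r["position"],z))
cv2.imwrite("pics/all.png",np.hstack([cv2.resize(S[n]["color"],(400,300))[:,:,::-1] for n in("scene","side")]))
print(read_state()["eef_rot"])
E
python3 a.py
```

```text
scene [0.9925 0.6102 1.1624]
press_seat [288. 209.] 0.9 [ 0.523  -0.1028  0.044 ]
pivot [305. 228.] 0.85 [0.5597 0.0155 0.12  ]
knob_grip [253. 246.] 0.52 [ 0.685  -0.0072  0.144 ]
cover_mid [484. 370.] 0.81 [0.4518 0.4899 0.018 ]
cover_mid [410. 343.] 0.76 [0.5302 0.3451 0.018 ]
cover_mid [458. 304.] 0.58 [0.3801 0.3464 0.018 ]
bottle_mid [381. 379.] 0.83 [0.6476 0.372  0.055 ]
bottle_mid [407. 343.] 0.56 [0.5505 0.3489 0.055 ]
jar_mid [231. 227.] 0.6 [ 0.6607 -0.1584  0.027 ]
burs_mid [245. 152.] 0.88 [ 0.4864 -0.3451  0.025 ]
model_mid [337. 201.] 0.67 [ 0.4041 -0.0531  0.025 ]
side [0.4385 0.7529 0.6889]
press_seat [324. 222.] 0.63 [ 0.5371 -0.1131  0.044 ]
press_seat [301. 392.] 0.42 [0.5298 0.3576 0.044 ]
press_seat [255. 212.] 0.2 [ 0.7193 -0.1449  0.044 ]
pivot [309. 229.] 0.85 [0.5558 0.0135 0.12  ]
knob_grip [254. 212.] 0.51 [ 0.6775 -0.0074  0.144 ]
tab_top [301. 394.] 0.49 [0.5194 0.4059 0.118 ]
cover_mid [395. 403.] 0.89 [0.374  0.3496 0.018 ]
cover_mid [303. 395.] 0.65 [0.5299 0.3478 0.018 ]
bottle_mid [228. 392.] 0.68 [0.6472 0.3738 0.055 ]
jar_mid [280. 215.] 0.71 [ 0.657  -0.1606  0.027 ]
burs_mid [346. 185.] 0.78 [ 0.4948 -0.3241  0.025 ]
model_mid [374. 244.] 0.58 [ 0.4118 -0.0579  0.025 ]
wrist [0.2264 0.693  0.3729]
cover_mid [122. 359.] 0.82 [0.378  0.3524 0.018 ]
cover_mid [252. 370.] 0.73 [0.4598 0.4935 0.018 ]
[[-0.9124  0.4094  0.0001]
 [ 0.4094  0.9124 -0.    ]
 [-0.0001  0.     -1.    ]]
```

View pics/a_scene.png

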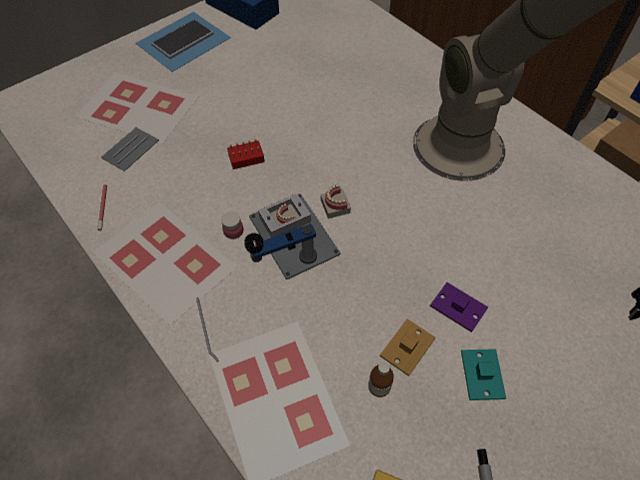

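View pics/a_side.png

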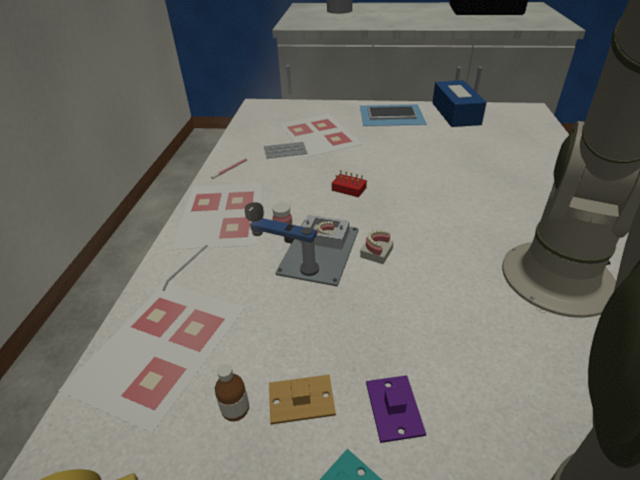

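The brass cover (scene px 408,345, side px 302,397) is the target, with the bottle beyond its far end. The purple and turquoise covers are look-alikes, and the press arm is swung out about 1.6 rad. I'll move above the cover for a closer look.

>>> {"method": "servo_tool", "body": {"steps": [0, 0, -36, -341, -190, 20, 85, 0, 0, -36, -341, -190, 20, 85, 0, 0, -36, -341, -190, 20, 85, 0, 0, -36, -341, -190, 20, 85, 0, 0, -36, -341, -190, 20, 85, 0, 0, -36, -341, -190, 20, 85, 0, 0, -36, -341, -190, 20, 85, 0, 0, -36, -341, -190, 20, 85, 0, 0, -36, -341, -190, 20, 85]}}

```text
clock: 2.62
tool_pos: [0.5288, 0.3507, 0.2114]
eef_rot: [[-0.978, -0.208, -0.0], [-0.208, 0.978, 0.001], [0.0, 0.001, -1.0]]
ft_force: [0.1, 0.5, -1.0]
opening: 0.0848
grasp_force: 0.0
```

```bash
cat > b.py <<'E'
from h import *
np.set_printoptions(precision=4,suppress=True)
s=snapshot("wrist"); save(s,"b.png"); st=read_state()
hsv=cv2.cvtColor(s["color"],cv2.COLOR_RGB2HSV)
for k in("cover_mid","bottle_mid"):
    for r in place_of(k,s)[:3]: print(k,np.round(r["position"]),round(r["confidence"],2),onz(s,r["position"],.018 if k[0]=="c" else .055))
print(st["tool_pos"],st["eef_rot"],st["clock"],ray(s,[320,240]))
E
python3 b.py
```

```text
cover_mid [478. 166.] 0.98 [0.4569 0.4951 0.018 ]
cover_mid [353.  40.] 0.85 [0.3749 0.3487 0.018 ]
cover_mid [316. 213.] 0.76 [0.5366 0.3487 0.018 ]
bottle_mid [316. 330.] 0.61 [0.649  0.3723 0.055 ]
[0.5287 0.3508 0.2114] [[-0.9781 -0.2082 -0.0004]
 [-0.2082  0.9781  0.0011]
 [ 0.0002  0.0011 -1.    ]] 2.675 (array([0.4535, 0.3349, 0.3539]), array([ 0.3132,  0.0684, -0.9475]))
```

View pics/b.png

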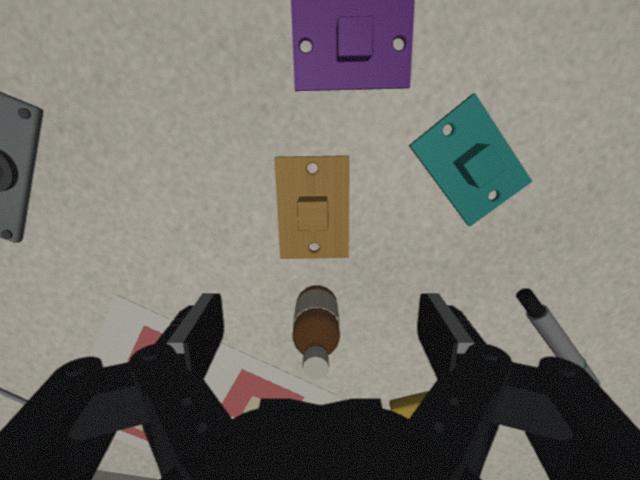

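The brass cover is at px (313,207), well clear of its neighbours, with the bottle below it at (316,330). Next I'll fit the plate outline to get the pose accurately.

```bash
cat > c.py <<'E'
from h import *
import sys
np.set_printoptions(precision=4,suppress=True)
s=snapshot("wrist"); st=read_state()
hsv=cv2.cvtColor(s["color"],cv2.COLOR_RGB2HSV)
m=cv2.inRange(hsv,(10,100,90),(28,255,255))
m=cv2.morphologyEx(m,cv2.MORPH_OPEN,np.ones((3,3)))
cs=cv2.findContours(m,cv2.RETR_EXTERNAL,cv2.CHAIN_APPROX_NONE)[0]
pt=proj(s,[.535,.349,.01])[0]
c=max([c for c in cs if cv2.pointPolygonTest(c,(float(pt[0]),float(pt[1])),True)>-20],key=cv2.contourArea)
P=np.array([onz(s,p[0],.008)[:2] for p in c],np.float32)
(r)=cv2.minAreaRect(P*1000); print(r,cv2.boundingRect(c)); b=cv2.boxPoints(r)
e=[b[1]-b[0],b[2]-b[1]]; e=max(e,key=np.linalg.norm); e=e if e[0]>0 else -e
a=np.arctan2(e[1],e[0]); print("angle",np.degrees(a))
R=np.array(st["eef_rot"]);ty=np.degrees(np.arctan2(R[1,1],R[0,1])); print("tool y",ty,"turn world",np.degrees(a)+90-ty)
d=np.array([*(np.array(r[0])/1000),0])-np.array([*st["tool_pos"][:2],0]); print("tool shift mm",R.T@d*1000)
E
python3 c.py
```

```text
((536.0552368164062, 345.1768493652344), (109.36640930175781, 74.21942901611328), 13.153965950012207) (275, 156, 74, 102)
angle 13.153974
tool y 101.97886605178063 turn world 1.1751103886490597
tool shift mm [-5.7655 -6.2021 -0.0031]
```

>>> {"method": "servo_tool", "body": {"steps": [0, 0, -1.2, -5.5, -6, 60, 85, 0, 0, -1.2, -5.5, -6, 120, 85, 0, 0, -1.2, -5.5, -6, 160, 85, 0, 0, -1.2, -5.5, -6, 190, 85, 0, 0, -1.2, -5.5, -6, 201, 85, 0, 0, -1.2, -5.5, -6, 201, 85, 0, 0, -1.2, -5.5, -6, 201, 60, 0, 0, -1.2, -5.5, -6, 201, 28, 0, 0, -1.2, -5.5, -6, 201, 20, 0, 0, -1.2, -5.5, -6, 201, 20, 0, 0, -1.2, -5.5, -6, 201, 20, 0, 0, -1.2, -5.5, -6, 201, 20], "force": 70}}

```text
clock: 4.32
tool_pos: [0.5373, 0.344, 0.0114]
eef_rot: [[-0.974, -0.225, 0.001], [-0.225, 0.974, 0.001], [-0.001, 0.0, -1.0]]
ft_force: [-1.6, -1.5, 5.9]
opening: 0.0288
grasp_force: 71.0
```

>>> {"method": "servo_tool", "body": {"steps": [0, 0, 0, 0, 0, -40, 20, 0, 0, 0, 0, 0, -100, 20, 0, 0, 0, 0, 0, -160, 20, 0, 0, 8, -3, -60, -220, 20, 0, 0, 18, -3, -120, -240, 20, 0, 0, 26, -3, -180, -240, 20, 0, 0, 26, -3, -240, -240, 20, 0, 0, 26, -3, -300, -240, 20, 0, 0, 26, -3, -360, -240, 20, 0, 0, 26, -3, -420, -240, 20, 0, 0, 26, -3, -470, -240, 20, 0, 0, 26, -3, -487, -240, 20]}}

```text
clock: 5.82
tool_pos: [0.6488, -0.1356, 0.2498]
eef_rot: [[-0.973, 0.23, -0.001], [0.23, 0.973, -0.002], [0.001, -0.002, -1.0]]
ft_force: [0.4, 0.7, -4.4]
opening: 0.0289
grasp_force: 70.5
```

>>> {"method": "servo_tool", "body": {"steps": [0, 0, 0, 0, 0, 0, 20, 0, 0, 0, 0, 0, 0, 20]}}

```text
clock: 6.08
tool_pos: [0.6492, -0.1278, 0.2501]
eef_rot: [[-0.975, 0.222, -0.001], [0.222, 0.975, 0.001], [0.001, 0.001, -1.0]]
ft_force: [-0.7, 1.0, -4.0]
opening: 0.0289
grasp_force: 70.5
```

```bash
cat > d.py <<'E'
from h import *
np.set_printoptions(precision=4,suppress=True)
st=read_state(); print(st["tool_pos"],st["eef_rot"],st["opening"],st["clock"])
S={n:snapshot(n) for n in("wrist","scene","side")}
for n in S: save(S[n],f"d_{n}.png")
Z=dict(press_seat=.044,pivot=.12,knob_grip=.144,tab_top=.118)
for k,z in Z.items():
    for n in S:
        for r in place_of(k,S[n])[:2]: print(k,n,np.round(r["position"]),round(r["confidence"],2),onz(S[n],r["position"],z))
E
python3 d.py
```

```text
[ 0.6492 -0.1278  0.2501] [[-0.975   0.2223 -0.0007]
 [ 0.2223  0.975   0.0013]
 [ 0.001   0.0011 -1.    ]] 0.028936794169368774 6.075
press_seat wrist [320.  88.] 0.85 [ 0.5389 -0.102   0.044 ]
press_seat scene [285. 212.] 0.92 [ 0.5335 -0.0993  0.044 ]
press_seat side [324. 221.] 0.83 [ 0.5387 -0.1189  0.044 ]
pivot scene [310. 226.] 0.88 [0.5476 0.0175 0.12  ]
pivot side [307. 232.] 0.75 [0.5597 0.024  0.12  ]
pivot side [251. 213.] 0.46 [ 0.6943 -0.037   0.12  ]
knob_grip wrist [473. 238.] 0.75 [ 0.6813 -0.012   0.144 ]
knob_grip scene [256. 246.] 0.71 [ 0.6797 -0.0031  0.144 ]
knob_grip side [255. 214.] 0.74 [ 0.6743 -0.0012  0.144 ]
tab_top side [255. 214.] 0.26 [ 0.6863 -0.0352  0.118 ]
```

View pics/d_wrist.png

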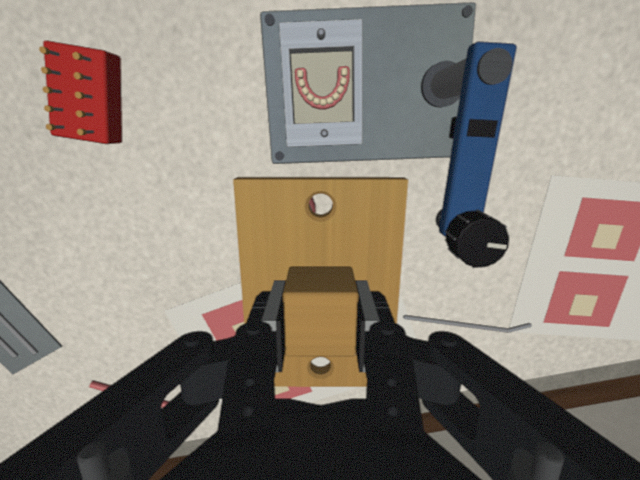

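The wrist view shows the flask at about px (321,85), its pins near (321,33) and (324,133), the arm to the right with the knob at (477,238), and the cover square in the hand. I'll refine the pins and the cover's hole with an enlarged crop.

Run:
```python
import cv2,numpy as np
i=cv2.imread("pics/d_wrist.png")
a=cv2.resize(i[15:55,270:370],None,fx=5,fy=5,interpolation=2)
b=cv2.resize(i[110:155,270:370],None,fx=5,fy=5,interpolation=2)
c=cv2.resize(i[170:225,220:420],None,fx=2.5,fy=2.5,interpolation=2)
cv2.imwrite("pics/e.png",np.vstack([a,b,c]))
```

```text
(no output)
```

View pics/e.png

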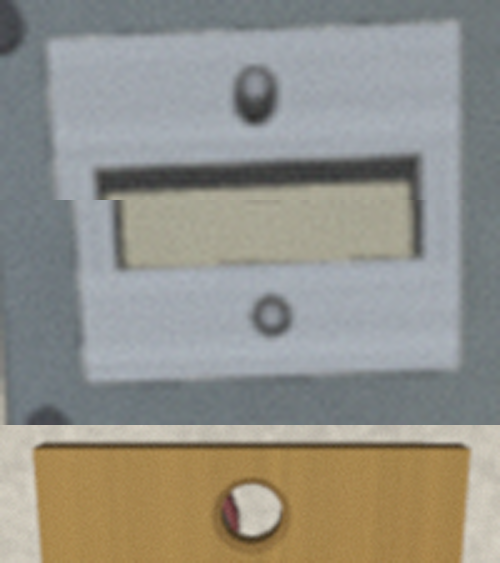

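```bash
cat > f.py <<'E'
from h import *
np.set_printoptions(precision=4,suppress=True)
s=snapshot("wrist"); st=read_state(); tp=np.array(st["tool_pos"]);R=np.array(st["eef_rot"])
p1=onz(s,[321.4,31.4],.0555);p2=onz(s,[324.3,132.7],.0555)
q=(p1+p2)/2;d=p2-p1; print("pins",p1,p2,"mid",q,"dist",np.linalg.norm(d),"ang",np.degrees(np.arctan2(d[1],d[0])))
C=[onz(s,p,.044)[:2] for p in([279.6,23],[362,19.4],[361.6,143.8],[287.6,146.2])]
C=np.array(C);print("rim mid",C.mean(0),"sizes",[np.linalg.norm(C[i]-C[i-1]) for i in range(4)]); e=C[3]+C[2]-C[0]-C[1];print("ang",np.degrees(np.arctan2(e[1],e[0])))
zt=tp[2]-.0034
h=onz(s,[320.8,204],zt); print("hole in tool",R.T@(h-tp)*1000)
for p in([234.4,180],[408,179.5]): print("edge in tool",R.T@(onz(s,p,zt)-tp)*1000)
k=onz(s,[477,240],.157); print("knob top",k)
a=onz(s,[494,66],.12); print("pivot",a,np.linalg.norm(k[:2]-a[:2]),"press y", np.degrees(np.arctan2(*(a-q)[1::-1])), np.linalg.norm((a-q)[:2]),"arm dir",np.degrees(np.arctan2(*(k-a)[1::-1])))
print(tp,np.degrees(np.arctan2(R[1,1],R[0,1])))
E
python3 f.py
```

```text
pins [ 0.4961 -0.0931  0.0555] [ 0.5804 -0.1096  0.0555] mid [ 0.5383 -0.1013  0.0555] dist 0.08595292619995203 ang -11.023402485781196
rim mid [ 0.5388 -0.1015] sizes [np.float64(0.10865248416760896), np.float64(0.07482408736071204), np.float64(0.10917540725276882), np.float64(0.07434764454202768)]
ang -10.8966331821744
hole in tool [44.6271  0.6567  3.4002]
edge in tool [ 55.2243 -36.7678   3.4005]
edge in tool [55.4686 38.4004  3.4   ]
knob top [ 0.6782 -0.0171  0.157 ]
pivot [0.5614 0.0219 0.12  ] 0.1231333826437459 press y 79.37710967773063 0.1253826445709894 arm dir -18.481585391306115
[ 0.6495 -0.1301  0.2503] 77.02573728766038
```

```bash
cat > g.py <<'E'
from h import *
np.set_printoptions(precision=4,suppress=True)
s=snapshot("wrist"); st=read_state(); tp=np.array(st["tool_pos"]);R=np.array(st["eef_rot"]); save(s,"g.png")
ref=cv2.imread("pics/d_wrist.png");cur=np.ascontiguousarray(s["color"][:,:,::-1])
def find(c,r,w=18,m=14):
    c0,r0=int(c),int(r); t=ref[r0-w:r0+w,c0-w:c0+w]; q=cur[r0-w-m:r0+w+m,c0-w-m:c0+w+m]
    S=cv2.resize(cv2.matchTemplate(cv2.resize(q,None,fx=4,fy=4,interpolation=2),cv2.resize(t,None,fx=4,fy=4,interpolation=2),5),None,fx=1,fy=1)
    _,v,_,l=cv2.minMaxLoc(S); print(v,l[0]/4-m,l[1]/4-m); return [c+l[0]/4-m,r+l[1]/4-m]
u1=find(321.4,31.9);u2=find(324.3,132.7);h=find(320.8,204)
p1=onz(s,u1,.0555);p2=onz(s,u2,.0555);q=(p1+p2)/2;d=p2-p1
ang=np.degrees(np.arctan2(d[1],d[0])); ty=np.degrees(np.arctan2(R[1,1],R[0,1]))
print("mid",q,np.linalg.norm(d),ang,"turn world",ang+90-ty)
print("mid in tool",R.T@(q-tp)*1000,"hole",R.T@(onz(s,h,tp[2]-.0034)-tp)*1000)
print(tp,st["dq"],ray(s,[320,240])[0]-tp)
E
python3 g.py
```

```text
Traceback (most recent call last):
  File "g.py", line 9, in <module>
    u1=find(321.4,31.9);u2=find(324.3,132.7);h=find(320.8,204)
  File "g.py", line 7, in find
    S=cv2.resize(cv2.matchTemplate(cv2.resize(q,None,fx=4,fy=4,interpolation=2),cv2.resize(t,None,fx=4,fy=4,interpolation=2),5),None,fx=1,fy=1)
                                   ~~~~~~~~~~^^^^^^^^^^^^^^^^^^^^^^^^^^^^^^^^^^
cv2.error: OpenCV(4.12.0) /io/opencv/modules/imgproc/src/resize.cpp:4208: error: (-215:Assertion failed) !ssize.empty() in function 'resize'
```

```bash
sed -i 's/w=18,m=14/w=16,m=12/' g.py; python3 g.py
```

```text
0.9884608387947083 2.25 -1.25
0.9844351410865784 2.25 -1.0
0.9101022481918335 1.0 -0.25
mid [ 0.538  -0.0992  0.0555] 0.08562332364479196 -10.902898251062787 turn world 2.0694012526715824
mid in tool [115.6268   5.1014 194.7872] hole [44.7487  1.0973  3.3987]
[ 0.6495 -0.1301  0.2503] [-0.002  -0.001   0.0012 -0.0004  0.0002 -0.0026  0.0006] [-0.0751  0.0176  0.1424]
```

>>> {"method": "servo_tool", "body": {"steps": [0, 0, -2, 40, 2, 0, 20, 0, 0, -2, 80, 4, 30, 20, 0, 0, -2, 114.4, 4.3, 80, 20, 0, 0, -2, 114.4, 4.3, 130, 20, 0, 0, -2, 114.4, 4.3, 160, 20, 0, 0, -2, 114.4, 4.3, 172, 20, 0, 0, -2, 114.4, 4.3, 172, 20, 0, 0, -2, 114.4, 4.3, 172, 20, 0, 0, -2, 114.4, 4.3, 172, 20]}}

```text
clock: 8.1
tool_pos: [0.5397, -0.1003, 0.0795]
eef_rot: [[-0.982, 0.19, 0.002], [0.19, 0.982, -0.0], [-0.002, 0.0, -1.0]]
ft_force: [-0.2, 0.8, -3.5]
opening: 0.0288
grasp_force: 70.3
```

```bash
cat > i.py <<'E'
from h import *
np.set_printoptions(precision=4,suppress=True)
st=read_state(); tp=np.array(st["tool_pos"]);R=np.array(st["eef_rot"])
q=np.array([.538,-.0992,.0555])
print(tp,np.degrees(np.arctan2(R[1,1],R[0,1])),st["ft_force"],"cover off in tool",R.T@(tp-q)*1000)
a=snapshot("scene");b=snapshot("side")
f=lambda s:(lambda p:cv2.resize(s["color"][int(p[1])-50:int(p[1])+50,int(p[0])-66:int(p[0])+66,::-1],(396,300),interpolation=2))(proj(s,q)[0])
cv2.imwrite("pics/i.png",np.hstack([f(a),f(b)]))
E
python3 i.py
```

```text
[ 0.5397 -0.1003  0.0795] 79.02647375600732 [-0.2149  0.8019 -3.4558] cover off in tool [ -1.9166  -0.7396 -23.9489]
```

View pics/i.png

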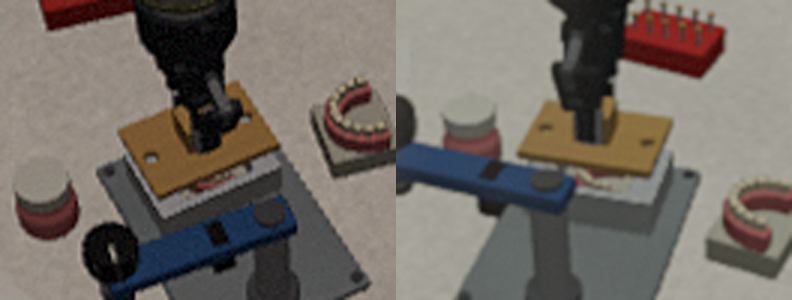

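The cover hovers over the flask and is aligned in both views, so I'll lower it in stages.

>>> {"method": "servo_tool", "body": {"steps": [0, 0, 0, 0.5, 0, 8, 20, 0, 0, 0, 0.5, 0, 12, 20, 0, 0, 0, 0.5, 0, 16, 20, 0, 0, 0, 0.5, 0, 20, 20, 0, 0, 0, 0.5, 0, 23, 20, 0, 0, 0, 0.5, 0, 24, 20, 0, 0, 0, 0.5, 0, 24, 20]}}

```text
clock: 9.07
tool_pos: [0.5385, -0.1001, 0.0553]
eef_rot: [[-0.982, 0.19, 0.001], [0.19, 0.982, -0.0], [-0.001, -0.0, -1.0]]
ft_force: [-2.5, 0.3, 13.0]
opening: 0.0286
grasp_force: 72.6
```

It reached the seated height (TCP 55.3 mm) with light contact. I'll release, rise and look.

>>> {"method": "servo_tool", "body": {"steps": [0, 0, 0, 0, 0, -0.5, 50, 0, 0, 0, 0, 0, -0.5, 60, 0, 0, 0, 0, 0, -0.5, 60, 0, 0, 0, 0, 0, -30, 60, 0, 0, 0, 0, 0, -80, 60, 0, 0, 0, -60, 0, -130, 70, 0, 0, 0, -90, 0, -165, 85, 0, 0, 0, -90, 0, -165, 85, 0, 0, 0, -90, 0, -165, 85]}}

```text
clock: 10.2
tool_pos: [0.6258, -0.1171, 0.2185]
eef_rot: [[-0.982, 0.19, -0.002], [0.19, 0.982, 0.0], [0.002, -0.0, -1.0]]
ft_force: [-1.3, -0.1, 0.7]
opening: 0.0855
grasp_force: 0.0
```

```bash
cat > j.py <<'E'
from h import *
np.set_printoptions(precision=4,suppress=True)
s=snapshot("wrist"); save(s,"j.png"); st=read_state()
print(st["tool_pos"],np.degrees(np.arctan2(st["eef_rot"][1][1],st["eef_rot"][0][1])),st["clock"])
for k,z in dict(cover_mid=.062,pivot=.12,knob_grip=.144,tab_top=.118).items():
    for r in place_of(k,s)[:2]: print(k,np.round(r["position"]),round(r["confidence"],2),onz(s,r["position"],z))
m=cv2.inRange(cv2.cvtColor(s["color"],cv2.COLOR_RGB2HSV),(10,100,60),(28,255,255))
m=cv2.morphologyEx(m,cv2.MORPH_OPEN,np.ones((3,3)))
c=max(cv2.findContours(m,cv2.RETR_EXTERNAL,cv2.CHAIN_APPROX_NONE)[0],key=cv2.contourArea)
P=np.array([onz(s,p[0],.052)[:2] for p in c],np.float32)*1000
print(cv2.minAreaRect(P),cv2.boundingRect(c))
E
python3 j.py
```

```text
[ 0.6252 -0.1169  0.218 ] 79.04094450198505 10.25
cover_mid [323. 113.] 0.6 [ 0.5397 -0.0971  0.062 ]
pivot [503. 109.] 0.95 [0.5619 0.0214 0.12  ]
pivot [286. 242.] 0.66 [ 0.6264 -0.1432  0.12  ]
knob_grip [481. 289.] 0.93 [ 0.6799 -0.0105  0.144 ]
((537.5502319335938, -99.3683853149414), (75.14012145996094, 108.86959075927734), 79.05264282226562) (275, 41, 92, 135)
```

View pics/j.png

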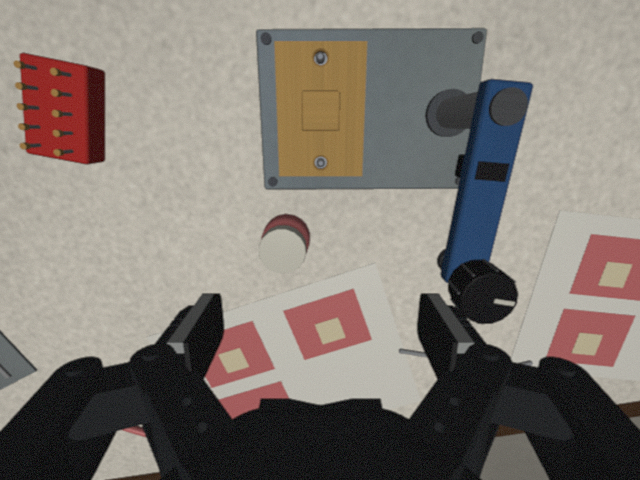

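The cover is seated flush with the pins through its holes: centre within 1 mm, angle −10.95°. The arm's knob is at about px (483,290), so the swing is about 1.48 rad. I'll plan to straddle the knob with half-open fingers.

```bash
cat > k.py <<'E'
from h import *
import sys
np.set_printoptions(precision=1,suppress=True)
st=read_state(); tp=np.array(st["tool_pos"]);R=np.array(st["eef_rot"]); print("q",np.array(st["qpos"])*57.3, tp*1000,"tooly",np.degrees(np.arctan2(R[1,1],R[0,1])))
pv=np.array([.5617,.0235])
for a in [-16,-30,-45,-60,-75,-90,-101]:
    r=np.radians(a); k=pv+.125*np.array([np.cos(r),np.sin(r)])
    print(a,k*1000,"tool shift",(R.T@(np.array([*k,float(sys.argv[1])])-tp))*1000)
E
python3 k.py .140
```

```text
q [  7.5  29.1  -2.9 104.3   2.   46.8  82.6] [ 625.8 -117.   218.3] tooly 79.04081280552504
-16 [681.9 -11. ] tool shift [-35.  114.8  78.2]
-30 [670. -39.] tool shift [-28.6  85.   78.3]
-45 [650.1 -64.9] tool shift [-14.1  55.8  78.3]
-60 [624.2 -84.8] tool shift [ 7.6 31.4 78.3]
-75 [594.1 -97.2] tool shift [34.8 13.4 78.4]
-90 [ 561.7 -101.5] tool shift [65.8  3.  78.5]
-101 [537.8 -99.2] tool shift [89.6  0.8 78.5]
```

>>> {"method": "servo_tool", "body": {"steps": [0, 0, 5, -18, 57, 0, 85, 0, 0, 5, -35, 115, 0, 85, 0, 0, 5, -35, 115, 0, 85, 0, 0, 5, -35, 115, 50, 85, 0, 0, 5, -35, 115, 85, 85, 0, 0, 5, -35, 115, 89, 70, 0, 0, 5, -35, 115, 89, 50, 0, 0, 5, -35, 115, 89, 49, 0, 0, 5, -35, 115, 89, 49], "force": 20}}

```text
clock: 11.58
tool_pos: [0.6837, -0.011, 0.1317]
eef_rot: [[-0.961, 0.275, 0.002], [0.275, 0.961, 0.0], [-0.002, 0.001, -1.0]]
ft_force: [0.1, -0.1, -1.2]
opening: 0.0488
grasp_force: 0.0
```

```bash
python3 k.py .129
python3 - <<'E'
from h import *
s=snapshot("wrist");save(s,"k.png");print(read_state()["opening"],read_state()["ft_force"])
E
```

```text
q [ -2.9  37.6  -1.4 102.1   1.4  40.2  68.9] [683.7 -11.  131.7] tooly 74.02840680283184
-16 [681.9 -11. ] tool shift [ 1.8 -0.4  2.7]
-30 [670. -39.] tool shift [  5.6 -30.7   2.7]
-45 [650.1 -64.9] tool shift [ 17.5 -61.    2.6]
-60 [624.2 -84.8] tool shift [ 37.  -87.3   2.6]
-75 [594.1 -97.2] tool shift [  62.5 -107.6    2.5]
-90 [ 561.7 -101.5] tool shift [  92.4 -120.6    2.4]
-101 [537.8 -99.2] tool shift [ 116.  -124.9    2.4]
0.04929919205295098 [ 1.29380789  0.44788241 -0.43307409]
```

View pics/k.png

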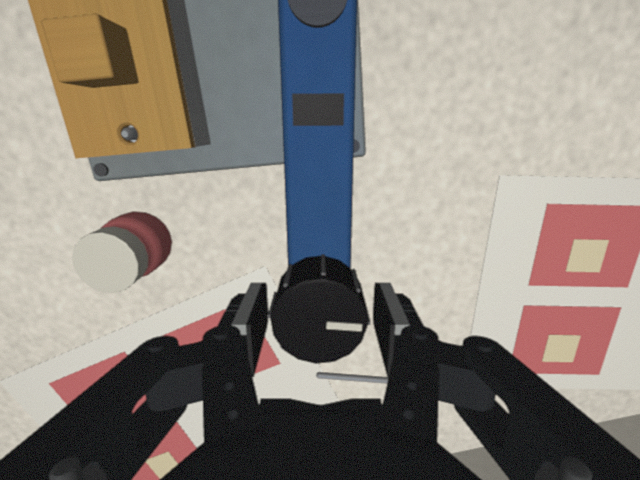

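The fingers straddle the knob evenly at px (320,310), with its pointer to the right. Now I'll swing the arm in, turning the hand with it.

>>> {"method": "servo_tool", "body": {"steps": [0, 0, 9, 3, -20, 2, 49, 0, 0, 18, 8, -39, 2, 49, 0, 0, 27, 15.5, -57, 2, 49, 0, 0, 36, 25.5, -73.5, 2, 49, 0, 0, 45, 38, -88.5, 2, 49, 0, 0, 54, 53, -101, 2, 49, 0, 0, 63, 70, -111.5, 2, 49, 0, 0, 72, 88, -119, 2, 49, 0, 0, 80, 105, -123, 2, 49, 0, 0, 87, 120, -125, 2, 49, 0, 0, 87, 120, -125, 2, 49, 0, 0, 87, 120, -125, 2, 49]}}

```text
clock: 13.12
tool_pos: [0.5341, -0.0981, 0.1289]
eef_rot: [[0.223, 0.975, 0.002], [0.975, -0.223, 0.0], [0.0, 0.001, -1.0]]
ft_force: [1.2, 0.9, 1.6]
opening: 0.0488
grasp_force: 0.9
```

```bash
python3 k.py .129|head -1
cat > l.py <<'E'
from h import *
import sys
np.set_printoptions(precision=4,suppress=True)
for n in("scene","side","wrist"):
    s=snapshot(n); save(s,f"{sys.argv[1]}_{n}.png")
    for k,z in dict(pivot=.12,knob_grip=.144,tab_top=.118).items():
        for r in place_of(k,s)[:2]: print(n,k,np.round(r["position"],1),round(r["confidence"],2),onz(s,r["position"],z))
st=read_state(); print(st["ft_force"],st["moment"],st["clock"],st["opening"])
E
python3 l.py l
```

```text
q [-10.5  31.9  21.6 121.8 -22.9  30.1  15.3] [534.1 -98.1 128.9] tooly -12.887629820329053
scene pivot [383.5 379. ] 0.6 [0.6636 0.3896 0.12  ]
scene pivot [306.2 227.9] 0.59 [0.5562 0.0162 0.12  ]
scene knob_grip [280.6 184.9] 0.81 [ 0.5354 -0.1052  0.144 ]
side pivot [305.  229.8] 0.75 [0.5639 0.0183 0.12  ]
side knob_grip [325.2 191.9] 0.56 [ 0.5305 -0.0975  0.144 ]
wrist pivot [146.5 215.9] 0.3 [ 0.4637 -0.0433  0.12  ]
wrist knob_grip [329.6 315.6] 0.63 [ 0.5375 -0.0991  0.144 ]
[ 5.085  -0.4358  2.5234] [ 0.0022 -1.1214  0.0298] 13.725 0.04920196884877334
```

View pics/l_wrist.png

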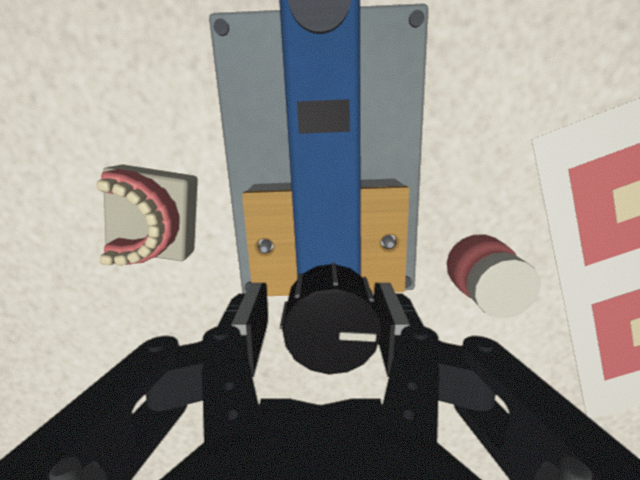

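The arm is against its stop: the knob sits over the flask centre with light contact on the pushing pad. I'll open and turn the hand back counterclockwise for one long clockwise turn.

>>> {"method": "servo_tool", "body": {"steps": [0, 0, 0, 0, 3.8, 0, 80, 0, 0, -8, 0, 3.8, 0, 80, 0, 0, -18, 0, 3.8, 0, 80, 0, 0, -28, 0, 3.8, 0, 80, 0, 0, -38, 0, 3.8, 0, 80, 0, 0, -48, 0, 3.8, 0, 80, 0, 0, -58, 0, 3.8, 0, 80, 0, 0, -68, 0, 3.8, 0, 80, 0, 0, -78, 0, 3.8, 0, 80, 0, 0, -88, 0, 3.8, 0, 80, 0, 0, -98, 0, 3.8, 0, 80, 0, 0, -108, 0, 3.8, 0, 80]}}

```text
clock: 15.22
tool_pos: [0.5356, -0.0992, 0.1277]
eef_rot: [[-0.996, -0.093, -0.003], [-0.093, 0.996, -0.0], [0.003, 0.0, -1.0]]
ft_force: [0.1, -0.3, 0.7]
opening: 0.0799
grasp_force: 0.0
```

```bash
python3 k.py .129|sed -n '1p;8p'
```

```text
q [ 11.2  30.7  -9.5 120.1   9.7  30.1  89.9] [535.6 -99.2 127.7] tooly 95.36038803111147
-101 [537.8 -99.2] tool shift [-2.2 -0.2 -1.3]
```

>>> {"method": "servo_tool", "body": {"steps": [0, 0, 0, -2, 0, -1, 60, 0, 0, 0, -2, 0, -1, 36, 0, 0, 0, -2, 0, -1, 30, 0, 0, 0, -2, 0, -1, 30, 0, 0, 0, -2, 0, -1, 30, 0, 0, 8, -2, 0, -1, 30, 0, 0, 18, -2, 0, -1, 30, 0, 0, 28, -2, 0, -1, 30, 0, 0, 38, -2, 0, -1, 30, 0, 0, 48, -2, 0, -1, 30, 0, 0, 58, -2, 0, -1, 30, 0, 0, 58, -2, 0, -1, 30], "force": 60}}

```text
clock: 16.73
tool_pos: [0.5388, -0.1006, 0.1297]
eef_rot: [[-0.597, 0.802, 0.0], [0.802, 0.597, -0.002], [-0.002, -0.001, -1.0]]
ft_force: [-1.3, -6.9, 5.5]
opening: 0.0384
grasp_force: 60.0
```

```bash
python3 k.py .129|sed -n '1p;8p'; python3 l.py m
```

```text
q [ -0.6  30.6   7.4 120.5  -7.5  29.3  49. ] [ 538.8 -100.6  129.7] tooly 36.69001654482271
-101 [537.8 -99.2] tool shift [1.7 0.  0.7]
scene pivot [306.6 228.7] 0.95 [0.5569 0.0185 0.12  ]
scene knob_grip [281.  188.4] 0.46 [ 0.5411 -0.0962  0.144 ]
side pivot [305.9 228.7] 0.89 [0.5625 0.0143 0.12  ]
side knob_grip [323.5 193.5] 0.78 [ 0.5337 -0.0904  0.144 ]
side knob_grip [228.2 391.3] 0.53 [0.618  0.4259 0.144 ]
side tab_top [325.4 220.4] 0.72 [ 0.5234 -0.0214  0.118 ]
wrist pivot [536.7 105.8] 0.7 [0.5607 0.023  0.12  ]
wrist knob_grip [319.5 311.2] 0.65 [ 0.5377 -0.0995  0.144 ]
wrist knob_grip [322.2 246.9] 0.62 [ 0.5209 -0.0752  0.144 ]
wrist tab_top [536.7 107.2] 0.71 [0.562  0.0235 0.118 ]
[-1.2109 -7.5339  4.4509] [-1.4805  0.3299 -0.06  ] 17.325 0.0382475924723173
```

>>> {"method": "servo_tool", "body": {"steps": [0, 0, 10, 1, 0, 0, 30, 0, 0, 20, 1, 0, 0, 30, 0, 0, 30, 1, 0, 0, 30, 0, 0, 40, 1, 0, 0, 30, 0, 0, 50, 1, 0, 0, 30, 0, 0, 60, 1, 0, 0, 30, 0, 0, 60, 1, 0, 0, 30]}}

```text
clock: 18.2
tool_pos: [0.5381, -0.1005, 0.1297]
eef_rot: [[0.396, 0.918, 0.001], [0.918, -0.396, -0.003], [-0.003, 0.002, -1.0]]
ft_force: [-2.5, -10.5, 6.0]
opening: 0.0384
grasp_force: 60.6
```

```bash
cat > n.py <<'E'
from h import *
import sys
np.set_printoptions(precision=4,suppress=True)
st=read_state(); R=np.array(st["eef_rot"]); print("tooly",np.degrees(np.arctan2(R[1,1],R[0,1])),"q7",st["qpos"][6]*57.3,st["moment"],st["ft_force"],st["clock"])
T=[]
for n in("scene","side"):
    s=snapshot(n); p=proj(s,[.5535,-.0187,.12])[0]; x,y=int(p[0]),int(p[1])
    up=proj(s,[.5535,-.0187,.13])[0]-p
    hsv=cv2.cvtColor(s["color"],cv2.COLOR_RGB2HSV)[y-25:y+15,x-20:x+20]
    red=((hsv[...,0]<8)|(hsv[...,0]>172))&(hsv[...,1]>130)&(hsv[...,2]>50); gr=(hsv[...,0]>40)&(hsv[...,0]<85)&(hsv[...,1]>90)&(hsv[...,2]>50)
    print(n,"tab0",p,"px per 10mm",up)
    for nm,m in(("red",red),("green",gr)):
        if m.sum(): r,c=np.nonzero(m); print(nm,m.sum(),"rows",r.min()+y-25,r.max()+y-25,"cols",c.min()+x-20,c.max()+x-20)
    T.append(cv2.resize(s["color"][y-40:y+40,x-40:x+40,::-1],(400,400),interpolation=2))
cv2.imwrite(f"pics/{sys.argv[1]}.png",np.hstack(T))
E
python3 n.py n1
```

```text
tooly -23.34365622706425 q7 7.814849744834242 [-1.9849  0.6712 -0.011 ] [ -2.4616 -10.5272   6.0114] 18.2
scene tab0 [297.68   217.7784] px per 10mm [-0.1778 -2.5814]
side tab0 [311.799  219.8666] px per 10mm [-0.1877 -3.6599]
```

View pics/n1.png

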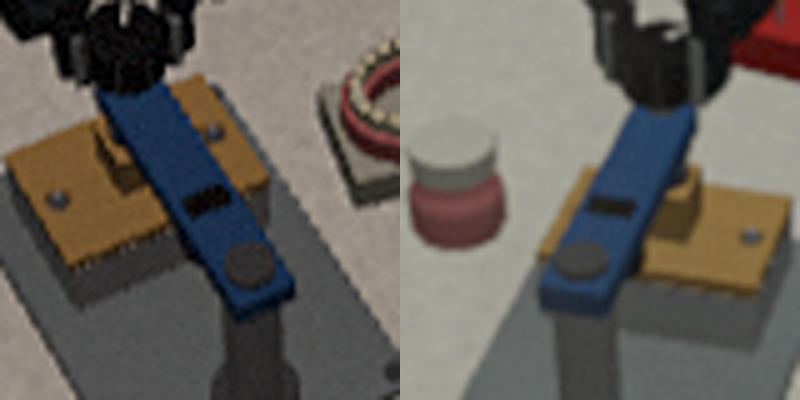

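The tab is still sunk in both crops (dark slot at about scene px 299,220 and side px 313,221). The knob has turned 2.07 rad so far, so I'll continue.

>>> {"method": "servo_tool", "body": {"steps": [0, 0, 10, -1, 0.4, 0, 30, 0, 0, 20, -1, 0.4, 0, 30, 0, 0, 30, -1, 0.4, 0, 30, 0, 0, 40, -1, 0.4, 0, 30, 0, 0, 50, -1, 0.4, 0, 30, 0, 0, 60, -1, 0.4, 0, 30, 0, 0, 60, -1, 0.4, 0, 30]}}

```text
clock: 19.18
tool_pos: [0.5379, -0.1002, 0.1297]
eef_rot: [[0.993, 0.117, 0.0], [0.117, -0.993, -0.002], [-0.0, 0.002, -1.0]]
ft_force: [-4.6, -4.1, 7.6]
opening: 0.0386
grasp_force: 61.1
```

```bash
python3 n.py n2
python3 - <<'E'
from h import *
s=snapshot("wrist");save(s,"n2w.png");print(proj(s,[[.5535,-.0187,.12],[.5535,-.0187,.13]]))
E
```

```text
tooly -83.27177960125306 q7 -34.13193678824451 [-0.895   0.7764 -0.0874] [-4.5515 -4.0613  7.583 ] 19.175
scene tab0 [297.68   217.7784] px per 10mm [-0.1778 -2.5814]
red 31 rows 213 219 cols 294 302
side tab0 [311.799  219.8666] px per 10mm [-0.1877 -3.6599]
red 29 rows 217 221 cols 309 317
[[155.33229284 239.09637776]
 [144.93939425 246.2071968 ]]
```

Run:
```python
import cv2
i=cv2.imread("pics/n2w.png")[190:290,85:225];cv2.imwrite("pics/n2c.png",cv2.resize(i,None,fx=4,fy=4,interpolation=2))
```

```text
(no output)
```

View pics/n2c.png

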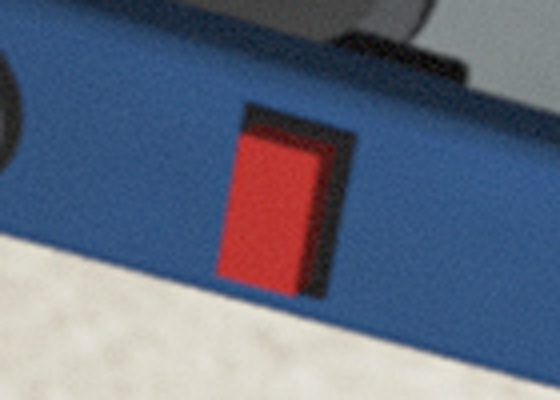

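The red tab stands about 4.4 mm above the arm, from its offset over the slot, which puts the knob near 3.06. I'll turn 40° more and measure again.

>>> {"method": "servo_tool", "body": {"steps": [0, 0, 10, 0, 0, 0, 30, 0, 0, 20, 0, 0, 0, 30, 0, 0, 30, 0, 0, 0, 30, 0, 0, 40, 0, 0, 0, 30, 0, 0, 40, 0, 0, 0, 30, 0, 0, 40, 0, 0, 0, 30]}}

```text
clock: 20.08
tool_pos: [0.538, -0.0998, 0.1298]
eef_rot: [[0.838, -0.546, 0.0], [-0.546, -0.838, -0.002], [0.001, 0.001, -1.0]]
ft_force: [-3.7, -2.7, 7.1]
opening: 0.0385
grasp_force: 61.7
```

```bash
cat > o.py <<'E'
from h import *
import sys
np.set_printoptions(precision=4,suppress=True)
st=read_state();R=np.array(st["eef_rot"]);print("tooly",np.degrees(np.arctan2(R[1,1],R[0,1])),st["clock"])
s=snapshot("wrist"); P=proj(s,[[.5535,-.0187,z] for z in(.12,.125,.13,.135,.14)]); print(P.ravel())
x,y=P[2].astype(int); c=s["color"]; x0,y0=max(x-50,0),max(y-50,0); hsv=cv2.cvtColor(c,cv2.COLOR_RGB2HSV)[y0:y+50,x0:x+50]
red=((hsv[...,0]<6)|(hsv[...,0]>174))&(hsv[...,1]>150)&(hsv[...,2]>140); gr=(hsv[...,0]>40)&(hsv[...,0]<85)&(hsv[...,1]>90)&(hsv[...,2]>30)
n,l,stt,cen=cv2.connectedComponentsWithStats(red.astype(np.uint8)); i=1+np.argmax(stt[1:,4]); p=cen[i]+[x0,y0]
# height by the vertical line nearest to the red top's centre
zs=np.linspace(.115,.145,301); Q=proj(s,[[.5535,-.0187,z] for z in zs]); e=np.linalg.norm(Q-p,axis=1); j=e.argmin()
print("red",stt[i],p,"z",zs[j],"off px",e[j],"green px",gr.sum())
cv2.imwrite(f"pics/{sys.argv[1]}.png",cv2.resize(c[y0:y+50,x0:x+50,::-1],None,fx=4,fy=4,interpolation=2))
E
python3 o.py o1; python3 n.py o1n
```

```text
tooly -123.11945971705771 20.075
[175.305  340.3657 171.3121 346.2645 167.0924 352.4986 162.6258 359.0972
 157.8901 366.0935]
red [34 38  9  6 21] [154.5238 342.5714] z 0.1292 off px 15.973054626586249 green px 7
tooly -123.11609249436287 q7 -63.71548676179323 [-0.7695  0.6708 -0.0638] [-2.9732 -3.0892  6.1816] 20.125
scene tab0 [297.68   217.7784] px per 10mm [-0.1778 -2.5814]
red 36 rows 212 218 cols 294 301
side tab0 [311.799  219.8666] px per 10mm [-0.1877 -3.6599]
red 45 rows 215 221 cols 309 316
```

View pics/o1.png

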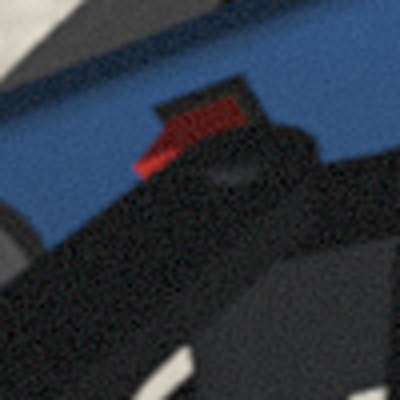

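>>> {"method": "servo_tool", "body": {"steps": [0, 0, 10, 0, 0, 0, 30, 0, 0, 20, 0, 0, 0, 30, 0, 0, 20, 0, 0, 0, 30, 0, 0, 20, 0, 0, 0, 30, 0, 0, 20, 0, 0, 0, 65, 0, 0, 20, 0, 0, 0, 65, 0, 0, 20, 0, 0, 0, 65, 0, 0, 20, 0, 0, -30, 65, 0, 0, 20, 0, 0, -80, 65, 0, 0, 20, 0, 0, -100, 65]}}

```text
clock: 21.48
tool_pos: [0.5391, -0.0995, 0.2314]
eef_rot: [[0.602, -0.798, 0.002], [-0.798, -0.602, -0.0], [0.002, -0.002, -1.0]]
ft_force: [0.2, -0.5, -0.1]
opening: 0.065
grasp_force: 0.0
```

```bash
python3 n.py p1n; python3 k.py .2|head -1
```

```text
tooly -142.98139334383396 q7 -88.49185135517226 [0.0306 0.0062 0.05  ] [ 0.1712 -0.4828 -0.0931] 21.475
scene tab0 [297.68   217.7784] px per 10mm [-0.1778 -2.5814]
red 33 rows 211 217 cols 294 301
side tab0 [311.799  219.8666] px per 10mm [-0.1877 -3.6599]
red 44 rows 214 219 cols 309 316
q [-37.1  38.1  68.1 117.4 -44.1  55.4 -88.4] [539.3 -99.1 230.9] tooly -142.94046509469538
```

>>> {"method": "servo_tool", "body": {"steps": [0, 0, -10, 0, -14, 0, 65, 0, 0, -20, -4, -28, 0, 65, 0, 0, -30, -6, -42, 0, 65, 0, 0, -40, -8, -56, 0, 65, 0, 0, -50, -10, -70, 0, 65, 0, 0, -60, -12, -84, 0, 65, 0, 0, -60, -12, -84, 0, 65, 0, 0, -60, -12, -84, 0, 65]}}

```text
clock: 22.58
tool_pos: [0.5975, -0.0392, 0.2286]
eef_rot: [[0.993, 0.118, -0.001], [0.118, -0.993, 0.0], [-0.001, -0.0, -1.0]]
ft_force: [0.0, 0.3, 0.9]
opening: 0.0649
grasp_force: 0.0
```

```bash
cat >> o.py <<'E'
print("knob",[ (np.round(r["position"]),r["confidence"],onz(s,r["position"],.144)) for r in place_of("knob_grip",s)[:1]])
for r in place_of("tab_top",s)[:2]: 
    e=np.linalg.norm(Q-r["position"],axis=1);print("tab",r["position"],r["confidence"],"z",zs[e.argmin()],e.min())
rr,cc=np.nonzero(gr)
if len(rr): print("green centre",cc.mean()+x0,rr.mean()+y0)
q=cv2.approxPolyDP(max(cv2.findContours((l==i).astype(np.uint8),0,2)[0],key=cv2.contourArea),3,True).reshape(-1,2)+[x0,y0]
for z in(.128,.13,.132,.134,.136): 
    r=cv2.minAreaRect(np.array([onz(s,a,z)[:2]*1000 for a in q],np.float32)); print(z,np.round(r[0],1),np.round(r[1],1))
E
python3 o.py q1
```

```text
tooly -83.20923436191681 22.575
[289.4159 277.4572 288.8674 280.1282 288.2991 282.8951 287.7101 285.7634
 287.0991 288.7386]
red [ 43  43  15  21 199] [288.392  285.3367] z 0.1341 off px 0.582432808575378 green px 10
knob []
tab [288.7, 287.0] 0.65 z 0.1367 1.2184542040949518
green centre 292.8 269.4
0.128 [550.3 -18.9] [ 7.4 16.7]
0.13 [551.3 -19. ] [ 7.3 16.5]
0.132 [552.3 -19.1] [ 7.3 16.4]
0.134 [553.4 -19.2] [ 7.2 16.2]
0.136 [554.4 -19.3] [ 7.1 16.1]
```

The tab is at about 14 mm with green showing, which agrees with the turn count (knob about 4.1 rad), and the hand is clear. I'm handing in.

```bash
python3 -c "
from station import *
print(close_job())"
```

```text
the job is handed in; nothing more can be done
None
```

The job is handed in, but no verdict came back. By my measurements the cover is seated on its pins and the clamp arm is against its stop. The tab is about 14 mm up (±2 mm) with green showing, and the robot is clear. I viewed 12 pictures, 2 over the limit of 10.

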